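Hold the spice grinder's bayonet lid at pulse

TASK

Put the black lid on the spice grinder: set its lugs into the gaps of the collar, press it down against the spring, and twist it clockwise until its white pointers stand in the green pulse band, halfway to the lock. Do not turn it as far as the lock click, and leave the other things on the worktop where they are. Finish while still holding the lid there against its return spring; do not let go.

Things in the scene. Friction and masses are not known exactly. Their poses are not given: they have to be found in the camera images.
- grinder: Small spice grinder fixed to the worktop: round red body, 120 mm across at the foot, with an aluminium bayonet collar 112 mm across, its top 103 mm above the worktop. Origin: centre of its underside, z up. The lips of the collar are broken by two opposite entry gaps, 17 mm wide, on the grinder's own +x and -x sides. The same after half a turn.
- grinder_mouth (a point): Centre of the collar's top face, 103 mm above the worktop. The opening between the lips is 69 mm across; the lips are 5 mm thick and the bore beneath them is 84 mm across.
- grinder_gap (a point): Black line on the collar's top at the entry gap on the grinder's +x side, 50 mm from the axis (there is another opposite): the lid's lugs go in here.
- grinder_pulse (a point): Middle of the green band on the collar's top, 50 mm from the axis. The band runs from 0.45 to 0.75 rad clockwise (seen from above) past the gap; an equal band lies opposite. A red line at 1.2 rad means locked: a ball catch gives growing resistance from about 0.8 rad and clicks over at about 1.15 rad.
- lid: Loose black lid of the grinder, 90 mm across, 50 mm tall, about 140 g, standing right way up on the worktop. Origin: centre of its underside, z up. Grey skirt 64 mm across, 14 mm high; at its foot two lugs on the lid's own +x and -x sides, reaching 38.5 mm from the axis, 11 mm wide, 5 mm high. Cover disc from 14 to 20 mm height. The same after half a turn.
- lid_grip (a point): On the lid's axis inside its grip bar, 41 mm above the lid's underside. The bar runs along the lid's x axis (over the lugs), 62 mm long, 16 mm wide, from 20 to 50 mm height; it is to be pinched across its width.
- lid_pointer (a point): White pointer on the rim of the lid's cover at the +x end of the grip bar, directly above a lug, 43 mm from the axis, 20 mm above the underside; another lies opposite.
- seat (a joint): Sprung seat in the opening, on which the lid rests: 0 up (its face 96 mm above the worktop), 0.005 m fully pressed (91 mm); a push of 1 to 3 N on the lid presses it down. On the raised seat the lugs stand between the lips and cannot turn; pressed more than 3 mm they pass beneath the lips. Once turned, the lid cannot rise out: the lips hold it.
- drive (a joint): Drive ring on the seat, whose two pockets (16 mm wide) take the lid's lugs: 0 with the pockets under the gaps, growing clockwise seen from above, stop at 1.35 rad. A spring turns it and the lid back to 0 when let go (about 0.15 N m at 0.6 rad). It may lag behind the lid by up to 0.09 rad of play.
- paste_tin: Bystander: small food tin with a paper label, 57x57x72 mm. Origin at the centre of its underside.
- egg_cup: Bystander: grey-blue egg cup, 47x47x50 mm. Origin at the centre of its underside.
- espresso_cup: Bystander: white and yellow espresso cup, 63x91x49 mm. Origin at the centre of its underside.
- egg_timer: Bystander: cream egg timer, 58x56x51 mm. Origin at the centre of its underside.
- coffee_scoop: Bystander: brown coffee scoop, 121x46x28 mm. Origin at the centre of its underside.
- teaspoon: Bystander: steel teaspoon, 134x29x12 mm. Origin at the centre of its underside.
- jar_lid: Bystander: plain red jar lid that does not belong to the grinder, 66x66x13 mm. Origin at the centre of its underside.
Things that resemble listed ones, but are neither listed nor needed, are in the scene too. Several things have the shape of the lid; the one meant has the colours described above.

How it is judged (in metres and radians):
On the way, in this order (a step that is already met when the one before it is completed fails the run):
1. the lid is lifted off the worktop (height (world z) of lid above 0.03 m and contact force between the fingers and lid above 0.5 N), for 0.1 s.
2. the lid's lugs are in the gaps and the lid is pressed down on the sprung seat, not yet turned (horizontal distance between lid and grinder below 0.006 m and z of lid in the frame of grinder below 0.094 m and value of joint seat above 0.002 m and value of joint drive below 0.3 rad), for 0.05 s.
At the end, for the whole second after the job is handed in: Lid upright in the collar, lugs beneath the lips (underside 87 to 94.5 mm above the grinder's, within 6 mm of its axis, tilt under 0.1 rad), turned clockwise 0.42 to 0.78 rad from the gaps, drive ring at 0.32 to 0.82 rad, still, and gripped with more than 1 N through the last second (horizontal distance between lid and grinder below 0.006 m and z of lid in the frame of grinder between 0.087 and 0.0945 m and angle between lid's own z axis and vertical below 0.1 rad and angle between the x axis of lid and the x axis of grinder, either way round between 0.42 and 0.78 rad and value of joint drive between 0.32 and 0.82 rad and contact force between the fingers and lid above 1 N and angular speed of lid below 0.2 rad/s); the arm keeps its last pose, push and grip.
It fails at once if the lid is turned as far as the lock click (drive past 1.1 rad) (value of joint drive above 1.1 rad).
It fails at once if a bystander is moved more than 30 mm (distance of any of paste_tin, egg_cup, espresso_cup, egg_timer, coffee_scoop, teaspoon, jar_lid from where it was at the start of the episode above 0.03 m).
It also fails if it takes over 56 s, if anything falls off the work surface, if the arm or the gripper's body presses on something with over 40 N, if the wrist force passes 120 N, or if a joint passes its speed limit or range.

ROBOT

A 6-joint arm with a two-finger parallel gripper is mounted at the origin on a cart in front of the work surface, level with it; the furniture and walls round the work are solid. World frame = base frame: x ahead of the robot, y to its left, z up, the work surface at z = 0. Lengths are in m, angles in degrees, forces in N, time in s.
With the tool pointing down it reaches from about 0.4 to 0.825 m from the base axis. Payload 7 kg.
Tool frame: the origin (TCP) lies midway between the tips of the shut fingers; the grasp point (between the pads) lies hold_point_z behind it (hold_point_z is the distance from the TCP to the grasp point, in m); z points along the fingers, y is the line along which they close (so a half turn about z gives the same grasp; the last joint's range is limited). The gripper opens to 88 mm and grips with 3 to 60 N. Pads are 19 mm wide; open, the fingers measure 130 mm over their backs; the gripper's body (78 mm by 193 mm) begins 47 mm behind the grasp point.
Start: joints at [92.997, 20.546, 0.682, 0, -70.136, -16.507], TCP at [0.158, 0.656, 0.227] pointing down, gripper open.
Joint ranges: [-176.03, 176.03], [-82.01, 121.73], [-58.28, 71.71], [-173.87, 95.51], [-174.79, -0.11], [-173.66, 173.66]. Speed limits (degrees/s): [136.94, 136.94, 172.46, 180, 180, 180].

INTERFACE

Orientations are given as [roll, pitch, yaw] about the fixed x, y, z axes, in that order (R = Rz(yaw) Ry(pitch) Rx(roll)).
In Python, from plant import * gives the robot as it stands.
- The arm moves only by the tool step_arm, never from a script. Its argument "steps" is a list that holds one entry, the list of rows, each a list of 6 numbers: the shift along the tool's x, y, z scaled (see below), then the turn, a rotation vector about the tool's x, y, z scaled (see below). In form: [[[tx, ty, tz, wx, wy, wz], ...]]. A call has 1 to 20 rows; each row is the pose to reach, as a shift and turn from the pose commanded when the call began, along the tool's axes at that moment; what a row does not reach only later rows make up. The controller multiplies each number of a shift by 100 mm and each number of a turn by 0.5 rad. A row lasts 1/10 s, in which the tool goes at most 50 mm and 8.59 degrees, less where a joint would pass 70% of its speed; a pose out of reach is approached as far as the arm can. A call with a number of a shift or a turn outside -1 to 1 is refused whole. A call with a gripper value outside its range is refused whole. "jaw" is the closure in counts, from 0 (fully open) to 255 (shut), set as the call begins (left out, the last holds). The fingers move at their own pace and stop on an object; the grip force is fixed at half the most. Time passes only in rows, so rows that repeat a pose let the fingers close. It gives the time, the measured TCP pose, the force, the opening and the grip force at its end, in the units of the state.
- get_obs(): the state, without advancing time (a new reading comes with each control period).
- snapshot(name): name is "scene" or "top" or "wrist"; returns (picture, depth): 400x640x3 uint8, red, green, blue; 400x640 float32, m along the optical axis (not along the pixel's ray), 0 where there is no reading.
- calibration(name): a dict with "mtx" (3x3 intrinsics, pixels), "rvec" (rotation vector, rad) and "tvec" (3), from world to camera coordinates, as OpenCV has them. Camera axes: x right, y down, z forward; pixel columns grow to the right and rows downward; lengths in m; the calibration is good to about 2 mm. A picture is of the moment at which its call begins: read the wrist's pose just before it. calibration takes no time and is no camera call; for the wrist camera it gives the pose at the moment of the call.
- close_job(): hands the job in; it is judged then, once.
The state is a dict: "clock": time; "joint_pos": joint angles; "qvel": joint speeds; "tau": joint torques, N m; "tool_pos": TCP position; "orientation": TCP orientation; "force": force on the tool from outside, world axes, zero at the start; "moment": the same for the moment, N m; "opening": finger opening in m; "gripper_force": force on a finger pad.
Only numpy, scipy, OpenCV 4.12 (cv2) and the standard library are available. Lean on these libraries where they do the work, as an engineer would, in place of code of your own. Each camera call takes 0.05 s, during which the arm holds its last target. There are 200 camera calls.

## Working session

There is one attempt and no reset: what is moved stays moved. The work goes in short steps, Python scripts to look and compute and a tool call to move; the robot and the scene stay as the last step left them, time stands still between calls to the robot, and variables do not carry over. Pictures are saved under pics/ and viewed, at most 10 in all, crops included, and the job is handed in when it is done.

Besides the shell and the picture viewer there is one more tool, called by a JSON object that holds its "op" and its "data", one argument or row to a line. step_arm: Moves the arm, as the interface text tells. Its arguments: {"type":"object","properties":{"steps":{"type":"array","items":{"type":"array","items":{"type":"array","items":{"type":"number","minimum":-1,"maximum":1}}}},"jaw":{"type":"number"}},"required":["steps"]}

```bash
mkdir -p pics; ls
cat > h.py <<'E'
from plant import *
import numpy as np, cv2
def snap(n):
    c=calibration(n); p,d=snapshot(n); return p,d,c
def world(c,d,u,v,z=None):
    """pixel -> world, by depth, or on plane z"""
    K=np.array(c["mtx"]);R=cv2.Rodrigues(np.array(c["rvec"],float))[0];t=np.array(c["tvec"],float).ravel()
    r=np.linalg.inv(K)@np.array([u,v,1.]); o=-R.T@t; w=R.T@r
    if z is None: return o+w*d[int(v),int(u)]
    return o+w*(z-o[2])/w[2]
def save(n,p): cv2.imwrite("pics/"+n+".png",p[:,:,::-1])
E
python3 - <<'E'
from h import *
o=get_obs();print(o, [k for k in globals() if 'hold' in k.lower()])
for n in("scene","top"):
    p,d,c=snap(n);save(n+"0",p);np.savez(n+"0.npz",p=p,d=d,**{k:np.array(v) for k,v in c.items()})
E
```

```text
pics
{'clock': 0.0, 'joint_pos': array([ 9.29961650e+01,  2.05913290e+01,  6.33843759e-01, -1.88183594e-02,
       -7.01363097e+01, -1.65070326e+01]), 'qvel': array([-0.08740307, -0.05424736, -0.01145624, -0.11555754, -0.04474999,
        0.01487214]), 'tau': array([ 5.11237213e-04, -5.82718277e+01,  2.93062645e+01,  6.99768305e+00,
        7.06877807e-03, -1.49211683e-04]), 'tool_pos': array([0.15761868, 0.65583648, 0.22562852]), 'orientation': array([ 1.79905044e+02, -9.69128347e-03, -1.35172683e+01]), 'force': array([-0.54735045,  0.07013171,  0.54278131]), 'moment': array([ 0.02528227,  0.02376638, -0.03540832]), 'gripper_force': 0.0, 'opening': 0.08772465126711522} ['hold_point_z']
```

View pics/top0.png

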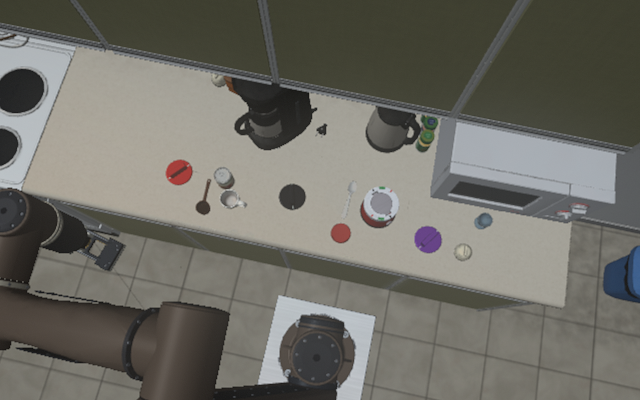

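View pics/scene0.png

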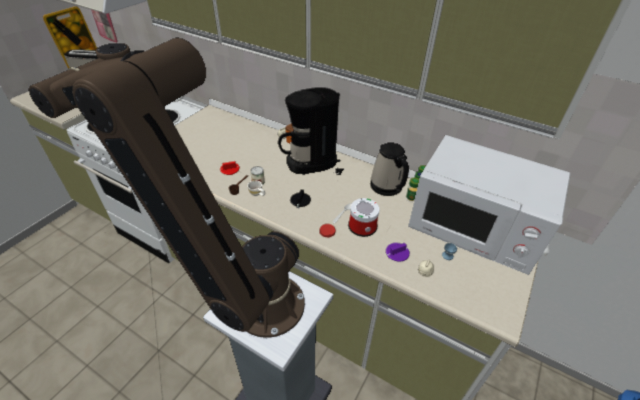

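The top view shows three lid-shaped things: red at (179,172), black at (292,196) and purple at (428,239). There is also a plain red jar lid at (341,233). By the description I choose the black one at (292,196). The grinder is at (380,206). Next I take a close crop and measure from both views.

Run:
```python
from h import *
o=get_obs();print(hold_point_z)
T=np.load("top0.npz");S=np.load("scene0.npz")
for (u,v) in((292,196),(283,196),(380,206),(366,206),(341,233),(250,130),(350,200),(428,239)):print("top",(u,v),world(T,T['d'],u,v).round(4))
for (u,v) in((300,199),(301,193),(365,209),(328,230)):print("sc",(u,v),world(S,S['d'],u,v).round(4))
a=cv2.resize(T['p'][150:250,250:450],(800,400),interpolation=cv2.INTER_CUBIC)
save("crop",a)
c=calibration("wrist");R=cv2.Rodrigues(np.array(c["rvec"],float))[0];t=np.array(c["tvec"]).ravel()
print("wristcam",-R.T@t,R,c["mtx"])
```

```text
0.0188
top (292, 196) [0.4664 0.184  0.049 ]
top (283, 196) [0.4677 0.2168 0.0192]
top (380, 206) [ 0.4793 -0.1003  0.1035]
top (366, 206) [ 0.4689 -0.0571  0.1072]
top (341, 233) [0.3881 0.0021 0.007 ]
top (250, 130) [0.6489 0.3676 0.0849]
top (350, 200) [ 0.5051 -0.0047  0.007 ]
top (428, 239) [ 0.42   -0.2749  0.0471]
sc (300, 199) [0.4533 0.1752 0.037 ]
sc (301, 193) [0.4726 0.1826 0.0526]
sc (365, 209) [ 0.4859 -0.1055  0.0976]
sc (328, 230) [ 0.3823 -0.0029  0.0142]
wristcam [0.23891038 0.63577232 0.38344182] [[-0.23497463 -0.97199802  0.0026008 ]
 [-0.92536285  0.22451814  0.30544264]
 [-0.29747357  0.06936458 -0.95220693]] [[287.73704029   0.         323.05199403]
 [  0.         287.73704029 199.33067965]
 [  0.           0.           1.        ]]
```

View pics/crop.png

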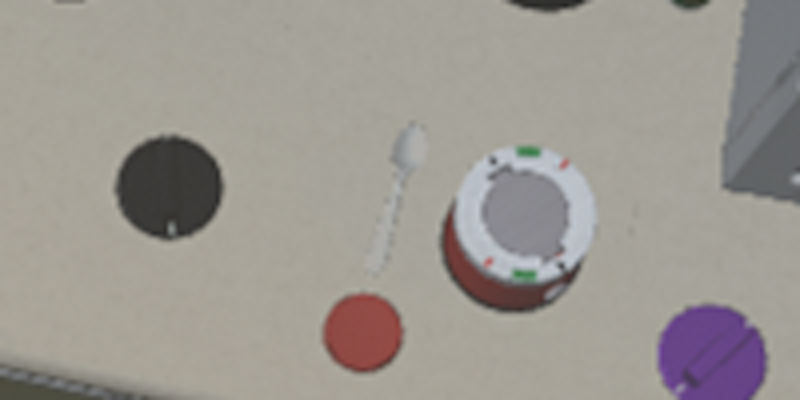

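The crop confirms the black lid at crop (169,187), with its white pointer at (172,228). The grinder collar is centred near (527,213), with gap lines at (493,160) and (562,266) and green bands at (528,152) and (525,274).

Run:
```python
from h import *
T=np.load("top0.npz")
P=lambda u,v,z:world(T,None,250+u/4-.4,150+v/4-.4,z)
c=P(169,187,.02);p=P(172,228,.02);print(c,p,np.degrees(np.arctan2(*(p-c)[1::-1])))
a=P(493,160,.103);b=P(562,266,.103);print(a,b,(a+b)/2,np.hypot(*(a-b)[:2]),np.degrees(np.arctan2(*(a-b)[1::-1])))
K=T['mtx'];v,u=np.mgrid[0:400,0:640];R=cv2.Rodrigues(T['rvec'])[0]
X=((np.linalg.inv(K)@np.stack([u*1.,v,u*0+1.]).reshape(3,-1))*T['d'].ravel()-T['tvec'].reshape(3,1)).T@R
X=X[T['d'].ravel()>0]
H=np.full((20,16),0.)
for x,y,z in X:
    i=int((x-.3)//.03);j=int((.4-y)//.05)
    if 0<=i<20 and 0<=j<16:H[i,j]=max(H[i,j],z)
print("rows x=.3+.03i, cols y=.4-.05j, cm");print((H*100).round().astype(int))
```

```text
[0.4725829  0.18759054 0.02      ] [0.43871676 0.17715881 0.02      ] -162.87969281468733
[ 0.52750727 -0.0683936   0.103     ] [ 0.45399609 -0.13723121  0.103     ] [ 0.49075168 -0.1028124   0.103     ] 0.10071003640436915 43.11954686685133
rows x=.3+.03i, cols y=.4-.05j, cm
[[  1   1   1   1   1   1   1   1   1   1   1   1   1   1   1   1]
 [  1   1   1   1   1   1   1   2   2   1   1   1   1   1   1   1]
 [  5   1   1   1   1   1   1   2   2   1   1   1   1   3   1   4]
 [  6   5   1   1   1   1   1   2   2   1   1   1   2   6   3   6]
 [  6   1   1   3   6   1   1   2   1  11  11   1   3   6   3   5]
 [  8   1   1   3   6   3   1   1  10  11  11  11   3   6   3   1]
 [  7   1   1   6   6   2   1   2  11  11  11  11   1   1   1   1]
 [  1   1   1   2   2   1   1   2  11  11  11   1   1   1   1   1]
 [  1   1   1   1   1   1   1   1   1  11  11   1   1  28  28  28]
 [ 80  83  83  85  85  87  89  90  92  92  94  95  96 100 100  98]
 [ 81  83  84  85  87  88  90  91  92  94  95  97  98 100 101  99]
 [ 35  36  36   1   1   1   1   1   1   1   1   1   1  29  29  29]
 [ 36  36  36  35   1   1   1   1   1   1   1   1   1  29  29  29]
 [ 35  35  36  35   3   4   1   1  16  21  20  17   1  29  29  29]
 [  0   0   0  29  27   5   1   1  21  22  22  19  12  29  29  29]
 [  0   0   0   0  22   2   1   1  21  22  22  11  11  26   0   0]
 [  0   0   0   0   5   1   1   1  16   0   0  11  11  19   0   0]
 [  0   0   0   1   1   1   1   1   1   0   0  11  11  11   0   0]
 [  0   0   0   1   1   1   1   1   1   0   0   4   1   4   0   0]
 [  0   0   0   0   0   0   0   0   0   0   0   0   0   0   0   0]]
```

{"op": "step_arm", "data": {
  "steps": [
    [[0.33, 0.31, 0, 0, 0, 0], [0.67, 0.61, 0, 0, 0, 0], [1, 0.92, 0, 0, 0, 0]]
  ],
  "jaw": 0
}}

```text
clock: 0.4
tool_pos: [0.2339, 0.542, 0.2258]
orientation: [179.9, -0.0, -13.5]
force: [1.5, -0.1, 0.4]
opening: 0.0878
gripper_force: 0.0
```

{"op": "step_arm", "data": {
  "steps": [
    [[0.33, 0.31, 0, 0, 0, 0], [0.67, 0.61, 0, 0, 0, 0], [1, 0.92, 0, 0, 0, 0]]
  ]
}}

```text
clock: 0.7
tool_pos: [0.3098, 0.4289, 0.2263]
orientation: [180.0, 0.0, -13.5]
force: [0.9, 0.1, -0.2]
opening: 0.0873
gripper_force: 0.0
```

{"op": "step_arm", "data": {
  "steps": [
    [[0.33, 0.31, 0, 0, 0, 0], [0.67, 0.61, 0, 0, 0, 0], [1, 0.92, 0, 0, 0, 0]]
  ]
}}

```text
clock: 1.0
tool_pos: [0.3855, 0.3161, 0.2265]
orientation: [-180.0, 0.0, -13.5]
force: [1.3, 0.7, -0.9]
opening: 0.088
gripper_force: 0.0
```

{"op": "step_arm", "data": {
  "steps": [
    [[0.33, 0.31, 0, 0, 0, -0.25], [0.67, 0.61, 0, 0, 0, -0.5], [1, 0.92, 0, 0, 0, -0.75], [1, 0.92, 0, 0, 0, -1], [1, 0.92, 0, 0, 0, -1], [1, 0.92, 0, 0, 0, -1]]
  ]
}}

```text
clock: 1.6
tool_pos: [0.4605, 0.2051, 0.2264]
orientation: [180.0, 0.0, 14.9]
force: [-0.8, -0.1, -0.2]
opening: 0.0875
gripper_force: 0.0
```

Run:
```python
from h import *
p,d,c=snap("wrist");save("w1",p);np.savez("w1.npz",p=p,d=d,**{k:np.array(v) for k,v in c.items()})
```

```text
(no output)
```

View pics/w1.png

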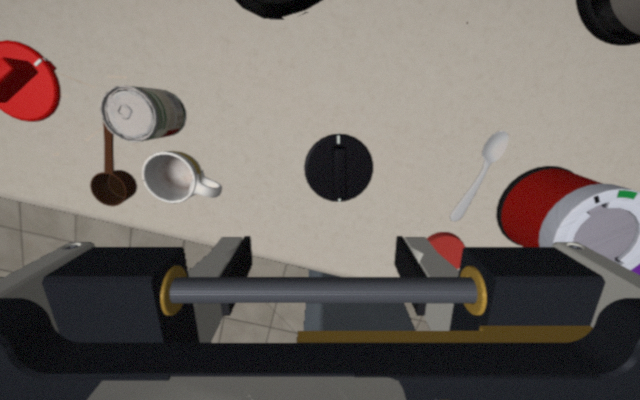

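The wrist view shows the black lid at (339,168) with white pointers at (338,139) and (340,200). The bar runs nearly along the tool's x axis. The grinder is at the right edge.

```bash
cat >> h.py <<'E'
def cloud(c,d):
    v,u=np.mgrid[0:400,0:640]
    K=np.array(c["mtx"]);R=cv2.Rodrigues(np.array(c["rvec"],float))[0];t=np.array(c["tvec"],float).reshape(3,1)
    X=((np.linalg.inv(K)@np.stack([u*1.,v,u*0+1.]).reshape(3,-1))*d.ravel()-t).T@R
    return X.reshape(400,640,3)
E
python3 - <<'E'
from h import *
W=np.load("w1.npz");X=cloud(W,W['d']);p=W['p'].astype(int)
D=lambda u,v,z=None:world(W,W['d'],u,v,z)
g=X[120:215,295:385].reshape(-1,3);c=p[120:215,295:385].reshape(-1,3)
print("table",np.median(g[c.min(1)>120][:,2]))
top=g[(g[:,2]>.044)];dis=g[(g[:,2]>.014)]
for n,s in(("bar",top),("all",dis)):
    r=cv2.minAreaRect((s[:,:2]*1000).astype(np.float32));print(n,len(s),np.median(s[:,2]),r)
m=(c.min(1)>150)&(g[:,2]>.012);vs,us=np.mgrid[120:215,295:385];vs=vs.ravel();us=us.ravel()
for sel in(m&(vs<150),m&(vs>188)): print("ptr",sel.sum(),us[sel].mean(),vs[sel].mean(),g[sel].mean(0))
a,b=D(338.2,139.5,.02),D(339.8,199.5,.02);print(a,b,(a+b)/2,np.hypot(*(a-b)[:2]),np.degrees(np.arctan2(*(a-b)[1::-1])))
print(get_obs()['tool_pos'],get_obs()['orientation'])
# stereo check: bar centre seen from top & scene cameras
E
```

```text
table -0.0005105072989489891
bar 709 0.049467709222656066 ((494.6712341308594, 195.26007080078125), (109.41683959960938, 20.729351043701172), 22.431537628173828)
all 3739 0.019819389572296127 ((483.11810302734375, 185.36549377441406), (89.24993896484375, 109.91293334960938), 85.6722183227539)
ptr 18 336.55555555555554 133.66666666666666 [0.52879261 0.21471913 0.24256757]
ptr 16 352.6875 202.1875 [0.51383464 0.21272288 0.29287078]
[0.50861697 0.19701307 0.02      ] [0.43355851 0.17361033 0.02      ] [0.47108774 0.1853117  0.02      ] 0.07862226594346383 17.317141557038653
[0.46032528 0.20547997 0.22642242] [-1.79999573e+02  1.46416875e-02  1.49825211e+01]
```

Run:
```python
from h import *
W=np.load("w1.npz");X=cloud(W,W['d'])
g=X[120:215,295:385].reshape(-1,3)
for n,lo,hi in(("bar",.045,.055),("disc",.016,.055)):
    s=g[(g[:,2]>lo)&(g[:,2]<hi)];r=cv2.minAreaRect((s[:,:2]*1000).astype(np.float32));e=cv2.fitEllipse(cv2.convexHull((s[:,:2]*1000).astype(np.float32)))
    print(n,len(s),s.mean(0),r,e)
# grinder gaps by wrist
G=X[150:300,500:640].reshape(-1,3);s=G[(G[:,2]>.099)&(G[:,2]<.108)];print(len(s),np.median(s[:,2]),s[:,:2].min(0),s[:,:2].max(0))
S=np.load("scene0.npz");T=np.load("top0.npz")
for C,n in((S,"scene"),(T,"top")):
    Y=cloud(C,C['d']).reshape(-1,3);k=(np.hypot(Y[:,0]-.472,Y[:,1]-.186)<.05)&(Y[:,2]>.045)&(Y[:,2]<.06);print(n,k.sum(),Y[k].mean(0) if k.any() else 0)
```

```text
bar 667 [0.47413943 0.1867296  0.04927856] ((472.73797607421875, 186.6116485595703), (61.217193603515625, 15.260150909423828), 16.13845443725586) ((472.6668395996094, 185.93072509765625), (23.66094398498535, 70.1353988647461), 106.38447570800781)
disc 3691 [0.47544781 0.18708084 0.02508668] ((472.9273681640625, 186.12969970703125), (88.74588775634766, 88.92750549316406), 40.760276794433594) ((472.7916259765625, 185.9504852294922), (88.84790802001953, 89.57430267333984), 101.69617462158203)
2446 0.10275543155510464 [ 0.46210462 -0.15630309] [ 0.54459175 -0.04708245]
scene 37 [0.47172727 0.18728303 0.04972201]
top 85 [0.47323506 0.18886841 0.0506626 ]
```

{"op": "step_arm", "data": {
  "steps": [
    [[0.07, 0.22, 0.3, 0, 0, -0.05], [0.07, 0.22, 0.65, 0, 0, -0.05], [0.07, 0.22, 1, 0, 0, -0.05], [0.07, 0.22, 1, 0, 0, -0.05], [0.07, 0.22, 1, 0, 0, -0.05], [0.07, 0.22, 1, 0, 0, -0.05]]
  ]
}}

```text
clock: 2.25
tool_pos: [0.4741, 0.187, 0.1285]
orientation: [-180.0, -0.2, 16.6]
force: [0.8, 0.3, 0.1]
opening: 0.0876
gripper_force: 0.0
```

Run:
```python
from h import *
p,d,c=snap("wrist");X=cloud(c,d);o=get_obs();print(o['tool_pos'],o['orientation'])
g=X.reshape(-1,3);g=g[np.hypot(g[:,0]-.4727,g[:,1]-.186)<.06]
for n,lo,hi in(("bar",.045,.055),("disc",.016,.055)):
    s=g[(g[:,2]>lo)&(g[:,2]<hi)];r=cv2.minAreaRect((s[:,:2]*1000).astype(np.float32));print(n,len(s),s[:,2].mean(),r)
```

```text
[0.47412078 0.18692636 0.12855591] [-1.79937956e+02 -1.76078300e-01  1.66038683e+01]
bar 1210 0.04920125442628379 ((472.8742370605469, 186.4068603515625), (62.04032516479492, 15.73319149017334), 17.017658233642578)
disc 6238 0.02545201872718738 ((473.9090576171875, 186.46380615234375), (87.6993179321289, 89.16815185546875), 16.451210021972656)
```

{"op": "step_arm", "data": {
  "steps": [
    [[-0.01, 0, 0.35, 0, 0, 0], [-0.01, 0, 0.7, 0, 0, 0], [-0.01, 0, 0.95, 0, 0, 0], [-0.01, 0, 1, 0, 0, 0], [-0.01, 0, 1, 0, 0, 0], [-0.01, 0, 1, 0, 0, 0]]
  ]
}}

```text
clock: 2.9
tool_pos: [0.4734, 0.1863, 0.0283]
orientation: [-179.9, -0.1, 16.6]
force: [0.0, -0.2, 0.4]
opening: 0.0877
gripper_force: 0.0
```

{"op": "step_arm", "data": {
  "steps": [
    [[0, 0, 0.05, 0, 0, 0], [0, 0, 0.05, 0, 0, 0]]
  ]
}}

```text
clock: 3.1
tool_pos: [0.4725, 0.1857, 0.0221]
orientation: [-180.0, -0.1, 16.6]
force: [0.8, -0.4, 0.6]
opening: 0.0877
gripper_force: 0.0
```

{"op": "step_arm", "data": {
  "steps": [
    [[0, 0, 0, 0, 0, 0], [0, 0, 0, 0, 0, 0], [0, 0, 0, 0, 0, 0], [0, 0, 0, 0, 0, 0], [0, 0, 0, 0, 0, 0], [0, 0, 0, 0, 0, 0], [0, 0, 0, 0, 0, 0], [0, 0, 0, 0, 0, 0], [0, 0, 0, 0, 0, 0], [0, 0, 0, 0, 0, 0]]
  ],
  "jaw": 255
}}

```text
clock: 4.1
tool_pos: [0.4723, 0.1854, 0.0216]
orientation: [-180.0, -0.0, 16.6]
force: [-0.1, 1.4, 0.2]
opening: 0.0158
gripper_force: 30.0
```

{"op": "step_arm", "data": {
  "steps": [
    [[0, 0, -0.1, 0, 0, 0], [0, 0, -0.3, 0, 0, 0], [0, 0, -0.6, 0, 0, 0], [0, 0, -1, 0, 0, 0], [0, 0, -1, 0, 0, 0], [0, 0, -1, 0, 0, 0]]
  ]
}}

```text
clock: 4.7
tool_pos: [0.4724, 0.1857, 0.1229]
orientation: [-179.9, -0.1, 16.6]
force: [-0.1, -0.8, -1.7]
opening: 0.016
gripper_force: 30.0
```

{"op": "step_arm", "data": {
  "steps": [
    [[-0.05, 0.2, -0.2, 0, 0, 0], [-0.1, 0.4, -0.4, 0, 0, 0], [-0.15, 0.6, -0.6, 0, 0, 0], [-0.2, 0.8, -0.8, 0, 0, 0], [-0.22, 0.9, -1, 0, 0, 0], [-0.22, 0.9, -1, 0, 0, 0]]
  ]
}}

```text
clock: 5.3
tool_pos: [0.4774, 0.0919, 0.223]
orientation: [-180.0, -0.1, 16.5]
force: [-0.1, 0.1, -1.0]
opening: 0.0161
gripper_force: 30.0
```

{"op": "step_arm", "data": {
  "steps": [
    [[0, 0.2, 0, 0, 0, -0.2], [0, 0.4, 0, 0, 0, -0.4], [0, 0.6, 0, 0, 0, -0.6], [0, 0.8, 0, 0, 0, -0.8], [0, 0.9, 0, 0, 0, -0.92], [0, 0.9, 0, 0, 0, -0.92], [0, 0.9, 0, 0, 0, -0.92], [0, 0.9, 0, 0, 0, -0.92]]
  ]
}}

```text
clock: 6.1
tool_pos: [0.502, 0.007, 0.2208]
orientation: [-180.0, 0.1, 42.9]
force: [-0.2, 0.5, -2.1]
opening: 0.0162
gripper_force: 30.0
```

Run:
```python
from h import *
o=get_obs();print(o)
p,d,c=snap("wrist");save("w2",p);np.savez("w2.npz",p=p,d=d,**{k:np.array(v) for k,v in c.items()})
```

```text
{'clock': 6.1, 'joint_pos': array([ 2.32446352e+01,  4.40119079e+00, -2.11181855e+01, -1.73314998e-02,
       -6.45528551e+01,  1.09640600e+02]), 'qvel': array([ 0.19029351, -0.33118962,  0.30579289,  0.09399485, -0.09525464,
        0.50599117]), 'tau': array([-2.67744446e-01, -3.49502134e+01,  2.86865777e+01,  6.81459233e+00,
        5.96621004e-02, -1.12372369e-02]), 'tool_pos': array([0.50202403, 0.00699911, 0.22080649]), 'orientation': array([-1.79960991e+02,  6.27727492e-02,  4.28778002e+01]), 'force': array([-0.20236065,  0.5281791 , -2.14368957]), 'moment': array([-0.05393273, -0.01944971, -0.00151087]), 'gripper_force': 29.99974697828293, 'opening': 0.01619991183952646}
```

View pics/w2.png

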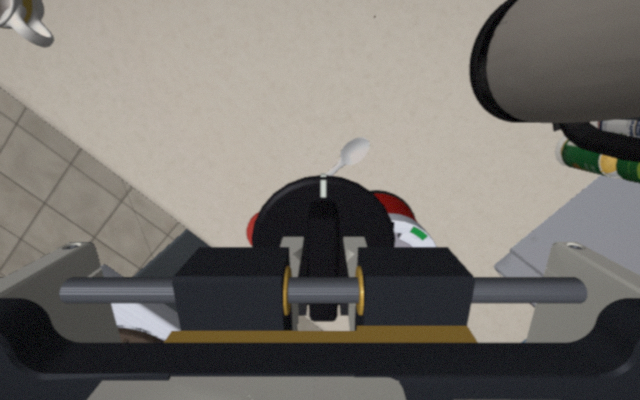

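The held lid sits straight: its pointer is at (323,185) and its bar follows the tool axis. It hides the grinder, so I back off along tool −x until the collar is visible ahead of the lid.

{"op": "step_arm", "data": {
  "steps": [
    [[-0.3, 0.12, 0, 0, 0, 0], [-0.6, 0.24, 0, 0, 0, 0], [-0.97, 0.36, 0, 0, 0, 0]]
  ]
}}

```text
clock: 6.45
tool_pos: [0.4557, -0.0859, 0.2214]
orientation: [180.0, -0.0, 43.0]
force: [0.4, -0.1, -1.9]
opening: 0.0157
gripper_force: 30.0
```

{"op": "step_arm", "data": {
  "steps": [
    [[-0.3, 0.12, 0, 0, 0, 0], [-0.6, 0.24, 0, 0, 0, 0], [-0.97, 0.36, 0, 0, 0, 0], [-0.97, 0.36, 0, 0, 0, 0], [-0.97, 0.36, 0, 0, 0, 0], [-0.97, 0.36, 0, 0, 0, 0], [-0.97, 0.36, 0, 0, 0, 0]]
  ]
}}

```text
clock: 7.15
tool_pos: [0.4099, -0.1775, 0.2215]
orientation: [-180.0, -0.0, 43.0]
force: [0.3, 0.2, -1.4]
opening: 0.0157
gripper_force: 30.0
```

Run:
```python
from h import *
o=get_obs();print(o['tool_pos'],o['orientation'],o['joint_pos'])
p,d,c=snap("wrist");save("w3",cv2.resize(p[0:260,150:510],(792,572),interpolation=cv2.INTER_CUBIC));np.savez("w3.npz",p=p,d=d,**{k:np.array(v) for k,v in c.items()})
```

```text
[ 0.40994113 -0.17750896  0.22154091] [-1.79999075e+02 -4.23758414e-03  4.29958295e+01] [ 2.00986677e+00 -1.37972644e+00 -2.70231868e+01 -3.85798980e-03
 -6.43539478e+01  1.30987632e+02]
```

View pics/w3.png

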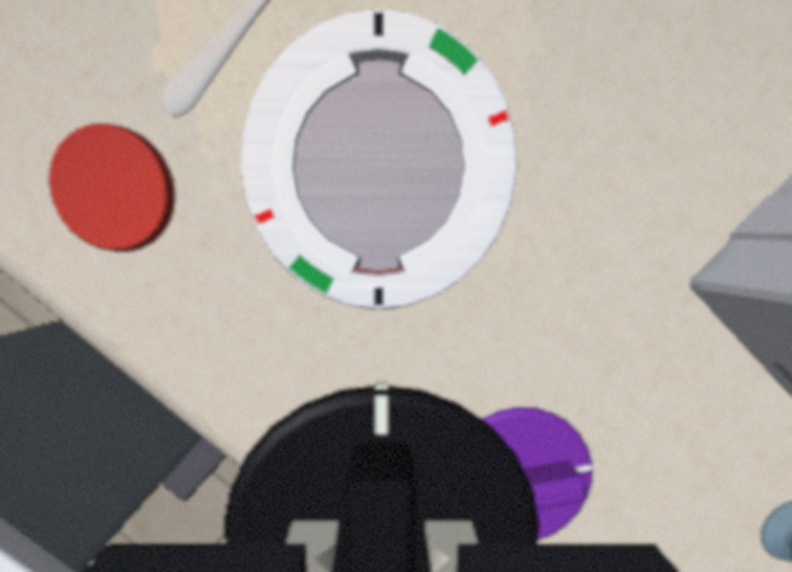

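The crop shows the whole collar. The gap lines are at crop (378,24) and (378,297), the green bands at (453,50) and (311,273), and the red marks at (498,118) and (264,215). The held lid's pointer is at (381,413), almost in line with the gaps. I measure them now.

Run:
```python
from h import *
W=np.load("w3.npz");p=W['p'].astype(int);d=W['d'];X=cloud(W,d)
up=np.clip(cv2.resize(W['p'],None,fx=4,fy=4,interpolation=cv2.INTER_CUBIC),0,255).astype(int)
def blob(mask,u0,u1,v0,v1):
    m=np.zeros_like(mask);m[v0*4:v1*4,u0*4:u1*4]=mask[v0*4:v1*4,u0*4:u1*4]
    v,u=np.nonzero(m);return (u.mean()-1.5)/4,(v.mean()-1.5)/4,len(u)
r,g,b=up[...,0],up[...,1],up[...,2]
dark=up.max(2)<110;gr=(g-r>40)&(g-b>30);rd=(r-g>90)
R=[("gap",dark,(317,327,3,17),(317,327,129,141)),("green",gr,(340,372,8,38),(278,306,112,136)),("red",rd,(368,386,46,60),(264,280,92,104))]
for n,m,A,B in R:
    q=[blob(m,*A),blob(m,*B)];a,c=[world(W,None,u,v,.103) for u,v,_ in q]
    print(n,np.round(q,1).tolist(),((a+c)/2).round(4),"sep",np.hypot(*(a-c)[:2]).round(4),"ang",np.degrees(np.arctan2(*(a-c)[1::-1])).round(2))
Y=X[0:145,255:390].reshape(-1,3);s=Y[(Y[:,2]>.099)&(Y[:,2]<.107)];
print("collar z",np.median(s[:,2]),cv2.fitEllipse(cv2.convexHull((s[:,:2]*1000).astype(np.float32))))
wh=up.min(2)>150;q=blob(wh,316,330,176,200);P=world(W,None,q[0],q[1],.2199);Z=world(W,d,323,188);print("ptr",q,P,Z,"disc z")
o=get_obs();t=o['tool_pos'];print(np.degrees(np.arctan2(P[1]-t[1],P[0]-t[0])),np.hypot(*(P-t)[:2]),t)
Y=X[170:250,250:400].reshape(-1,3);s=Y[(abs(Y[:,2]-Z[2])<.004)];print(np.median(s[:,2]))
h=cv2.convexHull((s[:,:2]*1000).astype(np.float32))[:,0]/1000
# fit circle R=45mm to the front arc
from scipy.optimize import least_squares
a=np.arctan2(h[:,1]-t[1],h[:,0]-t[0])-np.radians(43);k=(abs(a)<1.2)
f=least_squares(lambda c:np.hypot(h[k,0]-c[0],h[k,1]-c[1])-.045,t[:2],loss='soft_l1',f_scale=.001);print("lid centre",f.x,k.sum(),np.sqrt(np.mean(f.fun**2)))
```

```text
gap [[321.6, 10.5, 465.0], [321.6, 134.3, 281.0]] [ 0.4893 -0.1033  0.103 ] sep 0.101 ang 42.84
green [[355.5, 22.7, 3341.0], [291.1, 124.4, 2415.0]] [ 0.4894 -0.1033  0.103 ] sep 0.1008 ang 8.45
red [[376.2, 53.2, 545.0], [269.7, 97.9, 471.0]] [ 0.4895 -0.1033  0.103 ] sep 0.1012 ang -25.92
collar z 0.1025326688377412 ((489.59063720703125, -103.71490478515625), (111.09989166259766, 111.39594268798828), 125.38070678710938)
ptr (np.float64(322.8773939808481), np.float64(187.68621751025992), 1462) [ 0.43872802 -0.15171156  0.2199    ] [ 0.43881496 -0.15172559  0.2207634 ] disc z
41.869482018249265 0.03866148284110014 [ 0.40993808 -0.17751563  0.22152627]
0.21950055925224415
lid centre [ 0.41068788 -0.17813309] 21 0.0002077690611307123
```

{"op": "step_arm", "data": {
  "steps": [
    [[0.3, 0, 0, 0, 0, 0], [0.6, -0.01, 0, 0, 0, 0], [0.9, -0.01, 0, 0, 0, 0], [1, -0.01, 0, 0, 0, 0]]
  ]
}}

```text
clock: 7.6
tool_pos: [0.484, -0.1073, 0.2213]
orientation: [180.0, -0.0, 43.1]
force: [-0.5, -0.3, -1.6]
opening: 0.0161
gripper_force: 30.0
```

{"op": "step_arm", "data": {
  "steps": [
    [[0.08, 0, 0.3, 0, 0, 0], [0.08, 0, 0.6, 0, 0, 0], [0.08, 0, 0.8, 0, 0, 0], [0.08, 0, 0.86, 0, 0, 0], [0.08, 0, 0.86, 0, 0, 0], [0.08, 0, 0.86, 0, 0, 0], [0.08, 0, 0.86, 0, 0, 0]]
  ]
}}

```text
clock: 8.3
tool_pos: [0.4887, -0.1039, 0.1369]
orientation: [179.9, -0.1, 42.9]
force: [-0.3, -0.2, -2.0]
opening: 0.0157
gripper_force: 30.0
```

Run:
```python
from h import *
o=get_obs();print(o['tool_pos'],o['orientation'],o['force'],o['moment'])
p,d,c=snap("wrist");save("w4",cv2.resize(p[80:340,140:500],(792,572),interpolation=cv2.INTER_CUBIC))
```

```text
[ 0.48871563 -0.10394201  0.1368641 ] [ 1.79918516e+02 -1.02098769e-01  4.29375763e+01] [-0.30179779 -0.17020598 -2.02893715] [-0.04198662 -0.0600395   0.03218515]
```

View pics/w4.png

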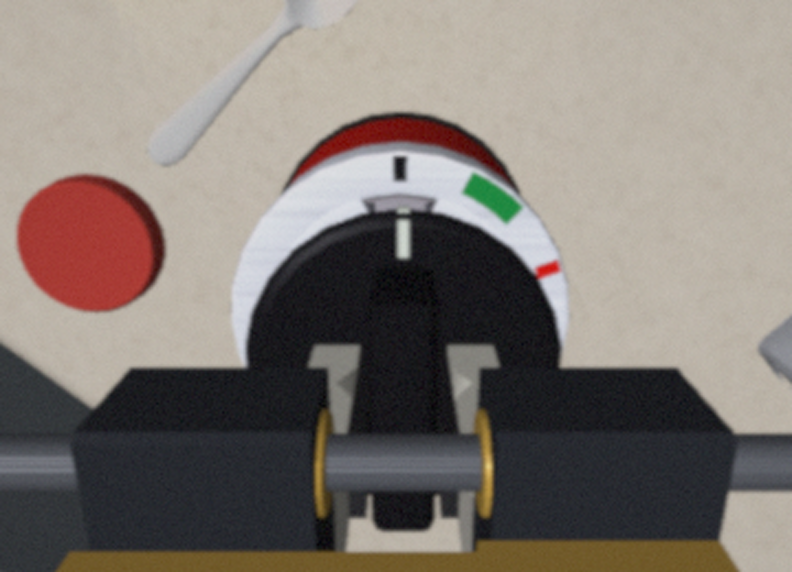

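The pointer at (403,240) lines up with the gap line at (400,168), and the collar is concentric with the lid. I lower it slowly.

{"op": "step_arm", "data": {
  "steps": [
    [[0, -0.01, 0.04, 0, 0, 0], [0, -0.01, 0.08, 0, 0, 0], [0, -0.01, 0.12, 0, 0, 0], [0, -0.01, 0.16, 0, 0, 0], [0, -0.01, 0.16, 0, 0, 0], [0, -0.01, 0.16, 0, 0, 0]]
  ]
}}

```text
clock: 8.95
tool_pos: [0.4871, -0.1033, 0.1194]
orientation: [-180.0, 0.0, 42.9]
force: [-0.4, 0.2, -1.0]
opening: 0.0159
gripper_force: 30.0
```

{"op": "step_arm", "data": {
  "steps": [
    [[0.01, 0, 0.015, 0, 0, 0], [0.01, 0, 0.03, 0, 0, 0], [0.01, 0, 0.045, 0, 0, 0], [0.01, 0, 0.06, 0, 0, 0], [0.01, 0, 0.06, 0, 0, 0], [0.01, 0, 0.06, 0, 0, 0]]
  ]
}}

```text
clock: 9.55
tool_pos: [0.4882, -0.1025, 0.1138]
orientation: [180.0, -0.0, 42.9]
force: [0.8, 0.8, 1.6]
opening: 0.0164
gripper_force: 30.0
```

{"op": "step_arm", "data": {
  "steps": [
    [[0, 0, 0.01, 0, 0, 0], [0, 0, 0.01, 0, 0, 0], [0, 0, 0.01, 0, 0, 0]]
  ]
}}

```text
clock: 9.85
tool_pos: [0.4882, -0.1026, 0.1127]
orientation: [180.0, -0.0, 42.9]
force: [1.6, 0.8, 2.4]
opening: 0.0158
gripper_force: 30.0
```

Run:
```python
from h import *
import time
o=get_obs();print(o['tool_pos'],o['orientation'],o['force'],o['moment'])
```

```text
[ 0.48821587 -0.10255947  0.1127363 ] [ 1.79975070e+02 -3.06613019e-02  4.29324906e+01] [1.63137431 0.80820433 2.36790557] [ 0.2782013  -0.4067262  -0.05227608]
```

{"op": "step_arm", "data": {
  "steps": [
    [[0, 0, 0, 0, 0, 0.1], [0, 0, 0, 0, 0, 0.2], [0, 0, 0, 0, 0, 0.3], [0, 0, 0, 0, 0, 0.4], [0, 0, 0, 0, 0, 0.5], [0, 0, 0, 0, 0, 0.6], [0, 0, 0, 0, 0, 0.6], [0, 0, 0, 0, 0, 0.6]]
  ]
}}

```text
clock: 10.65
tool_pos: [0.4879, -0.1027, 0.1126]
orientation: [180.0, -0.0, 25.8]
force: [-0.1, 0.4, 1.4]
opening: 0.0158
gripper_force: 30.0
```

Run:
```python
from h import *
o=get_obs();print(o['tool_pos'],o['orientation'],o['force'],o['moment'])
```

```text
[ 0.48792903 -0.10266996  0.11262252] [ 1.79992222e+02 -2.11437932e-03  2.58254990e+01] [-0.12568005  0.41481915  1.42454611] [-0.03075864 -0.15602416  0.06911637]
```

{"op": "step_arm", "data": {
  "steps": [
    [[0, 0, 0, 0, 0, 0.1], [0, 0, 0, 0, 0, 0.2], [0, 0, 0, 0, 0, 0.3], [0, 0, 0, 0, 0, 0.4], [0, 0, 0, 0, 0, 0.5], [0, 0, 0, 0, 0, 0.6], [0, 0, 0, 0, 0, 0.6], [0, 0, 0, 0, 0, 0.6], [0, 0, 0, 0, 0, 0.6]]
  ]
}}

```text
clock: 11.55
tool_pos: [0.4879, -0.1025, 0.1126]
orientation: [-180.0, 0.0, 8.6]
force: [-0.2, 2.4, 2.0]
opening: 0.0156
gripper_force: 30.0
```

Run:
```python
from h import *
o=get_obs();print(o['tool_pos'],o['orientation'],o['force'],o['moment'])
p,d,c=snap("wrist");save("w5",cv2.resize(p[80:340,140:500],(792,572),interpolation=cv2.INTER_CUBIC))
up=np.clip(cv2.resize(p,None,fx=4,fy=4,interpolation=cv2.INTER_CUBIC),0,255);cv2.imwrite("w5full.png",p[:,:,::-1]);np.savez("w5.npz",p=p,d=d,**{k:np.array(v) for k,v in c.items()})
```

```text
[ 0.48785497 -0.10247759  0.11255512] [-1.79990126e+02  3.19205542e-04  8.63893491e+00] [-0.21050994  2.40558953  2.04381624] [0.94561199 0.0218517  0.18634965]
```

View pics/w5.png

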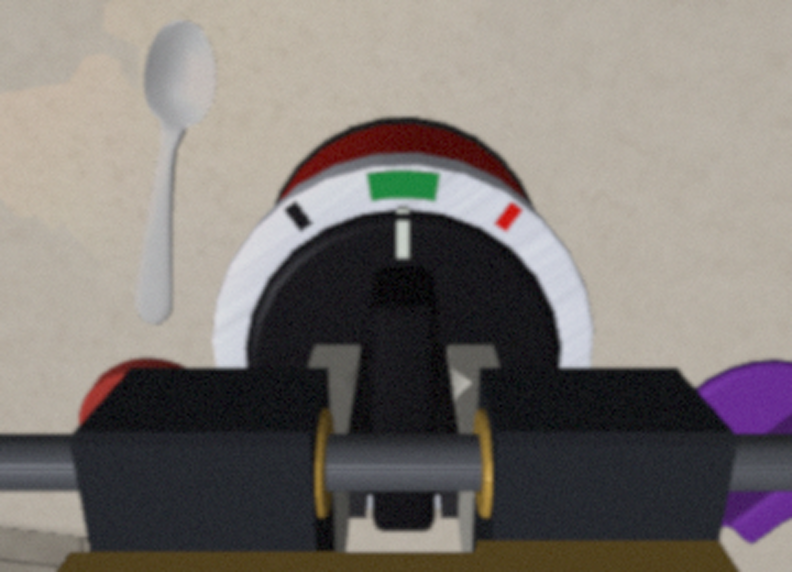

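The pointer at (402,235) stands in the middle of the green band at (403,185). The grip holds at 30 N, and the moment about the vertical axis matches the return spring. I hand the job in.

```bash
python3 -c "
from plant import *
print(close_job())"
```

```text
the job is handed in; nothing more can be done
None
```

The job is handed in, with no verdict returned: the lid is pressed down in the collar and turned about 0.6 rad clockwise, with its visible pointer mid green band, and the gripper is still holding it at 30 N.

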